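# Set the lid screen and start film mode on the oak media box

## Robot

A 6-joint arm with a two-finger parallel gripper is mounted at the origin on the work surface. World frame = base frame: x ahead of the robot, y to its left, z up, the work surface at z = 0. Lengths are in m, angles in degrees, forces in N, time in s.
With the tool pointing down it reaches from about 0.35 to 0.85 m from the base axis. Payload 8.1 kg.
Tool frame: the origin (TCP) lies on the centre line of the jaws, within the pads' length; the fingertips stand manip.tip_reach ahead of it and the grasp point (between the pads) lies 3 mm ahead of it (manip.tip_reach is the distance from the TCP to the fingertips, in m); z points along the fingers, y is the line along which they close (so a half turn about z gives the same grasp; the last joint's range is limited). The gripper opens to 85 mm and grips with 20 to 120 N. Pads are 22 mm wide; open, the fingers measure 114 mm over their backs; the gripper's body (76 mm by 85 mm) begins 54 mm behind the grasp point. The pads swing forward as they close: fully open they stand 13 mm farther back than shut.
Start: joints at [-69.179, 7.471, 85.268, -0, 87.261, -4.893], TCP at [0.26, -0.541, 0.253] pointing down, gripper open.
Joint ranges: [-169.43, 169.43], [-51.17, 129.36], [1.28, 143.12], [-76.62, 256.62], [0, 156.53], [-152.29, 152.29]. Speed limits (degrees/s): [136.94, 136.94, 159.86, 180, 180, 180].

## Interface

Orientations are given as [roll, pitch, yaw] about the fixed x, y, z axes, in that order (R = Rz(yaw) Ry(pitch) Rx(roll)).
In Python, from workcell import readout, viewer, order, finder, manip gives the robot as it stands.
- The arm moves only by the tool arm_command, never from a script. Its argument "moves" is a list of rows, each a list of 3 entries, a list of its own where there are three numbers: the finger opening in m, from 0 to 0.0854, then the shift along the tool's x, y, z in m, then the turn about the tool's z in rad. In form: [[jaw, [dx, dy, dz], twist], ...]. A call has 1 to 20 rows; each row shifts and turns the commanded pose from where the row before left it, along the tool's axes as they then stand; what a row does not reach is not made up. A row lasts 1/12 s, in which the tool goes at most 41.7 mm and 7.16 degrees, less where a joint would pass 70% of its speed; a pose out of reach is approached as far as the arm can. A call with a gripper value outside its range is refused whole. The fingers move at their own pace and stop on an object; "force" is the grip in N (left out, the last holds). Time passes only in rows, so rows that do not move let the fingers close. It gives the time, the measured TCP pose, the force, the opening and the grip force at its end, in the units of the state.
- readout.read_state(): the state, without advancing time (a new reading comes with each control period).
- viewer.grab_frame(name): name is "side" or "top" or "wrist"; returns a dict with "image" (400x640x3 uint8, blue, green, red), "depth" (400x640 float32, m along the optical axis (not along the pixel's ray), 0 where there is no reading), "mtx" (3x3 intrinsics, pixels), "k1" (the pictures are not rectified: a ray, as slopes to the right and down, at radius r is drawn at 1 + k1 r^2 times it, then the intrinsics apply), "R" (3x3) and "t" (3): a world point X has camera coordinates R X + t; the wrist camera has in their place "T_tool_cam" (4x4, takes a point from camera to tool coordinates, whose origin is the TCP and whose axes are the flange's). Camera axes: x right, y down, z forward; pixel columns grow to the right and rows downward; lengths in m; the calibration is good to about 2 mm. A picture is of the moment at which its call begins: read the wrist's pose just before it.
- order.job_done(): hands the job in; it is judged then, once.
Trained networks look in a picture, given as the dict that the camera call returned (one of the last four; its "shot" number tells which), for a name from the list of things; names that differ only in an ending like _2 or _b are one class to them, and where a whole thing is asked for, a point or a joint stands for the part that bears it (a point fixed in the world has none). Each returns a list of dicts, best first, with "conf" (0 to 1); they miss things now and then, are a little off and sometimes report something else, mostly with a low value. They report only what shows in the picture. A call takes as long as a camera call.
- finder.cut_out(picture, label): "mask" (400x640 bool, what is visible of it) and "rect" ([left, top, right, bottom] in pixels, round what is visible of it).
The state is a dict: "clock": time; "q": joint angles; "dq": joint speeds; "effort": joint torques, N m; "position": TCP position; "ee_rot": TCP orientation; "wrist_force": force on the tool from outside, world axes, zero at the start; "ft_torque": the same for the moment, N m; "finger_gap": opening from 0.0 (shut) to 1.0 (fully open); "grip_force": force on a finger pad.
Only numpy, scipy, OpenCV 4.12 (cv2) and the standard library are available. Lean on these libraries where they do the work, as an engineer would, in place of code of your own. Each camera call takes 0.05 s, during which the arm holds its last target. There are 200 camera calls.

## Task

Get the oak media box ready for film night: raise its part-open, stiff-hinged lid until it stands about 50 degrees open (0 is shut) so the screen inside faces the sofa, and leave it standing there. Then press the red key, the yellow key and the blue key in that order, one at a time, each right down and fully up again before the next. Never press the white key, and leave both remotes, the clear tray and the coaster where they lie.

Things in the scene. Friction and masses are not known exactly. Their poses are not given: they have to be found in the camera images.
- box: oak box fixed to the shelf, outside 165 (its x) x 250 (its y) x 60 mm high, walls 8 mm; origin at the centre of its underside; the lid's hinge runs along the top of its +x wall, the open side is -x. Inside, a black key deck slopes 20 degrees down towards -x and carries four keys in a row along y, 54 mm apart, in any order of colours
- lid (a joint): lid angle in rad: 0 shut, 0.873 is 50 degrees open, stop at 1.7; the hinge is stiff (about 4 to 6 N at the tab) and the lid stays where it is left. The lid is an oak board 165 x 250 x 10 mm with a thin screen on its underside
- lid_hinge (a point): middle of the lid's hinge axis, on the box's +x rim, 60 mm above the shelf; the point turns with the lid, its y axis is the hinge axis, its -x axis points along the lid's underside to the tab
- lid_tab (a point): middle of the free lower edge of the dark steel pull tab, 192 mm from the hinge axis; the tab is 70 mm wide (along the hinge), 8 mm thick and stands 27 mm out from the middle of the lid's free edge
- key_red_top (a point): centre of the upper face of the red spring key; the point's z axis is the key face's outward normal, its y axis runs along the row of keys; keys are 44 mm (down the slope) x 40 mm, faces tilted 20 degrees towards the box's -x side, centre 88 mm (horizontally) from the hinge axis and 51 mm above the shelf, full press 6 mm at about 4.5 N
- key_red (a joint): how far the red key is pressed along its own normal, in m: 0 up, 0.006 fully down
- key_yellow_top (a point): centre of the upper face of the yellow spring key; the point's z axis is the key face's outward normal, its y axis runs along the row of keys; as the red one
- key_yellow (a joint): how far the yellow key is pressed along its own normal, in m: 0 up, 0.006 fully down
- key_blue_top (a point): centre of the upper face of the blue spring key; the point's z axis is the key face's outward normal, its y axis runs along the row of keys; as the red one
- key_blue (a joint): how far the blue key is pressed along its own normal, in m: 0 up, 0.006 fully down
- key_white_top (a point): centre of the upper face of the white spring key; the point's z axis is the key face's outward normal, its y axis runs along the row of keys; as the red one - not to be pressed
- key_white (a joint): how far the white key is pressed along its own normal, in m: 0 up, 0.006 fully down
- tv_remote: black TV remote, loose, 180 (x) x 46 x 20 mm, beyond the box's hinge side; origin at the centre of its underside
- soundbar_remote: white soundbar remote, loose, 150 (x) x 38 x 16 mm, lying in the clear tray; origin at the centre of its underside
- tray: clear acrylic organizer tray, loose, 100 (x) x 190 (y) x 35 mm high, on the box's open side; origin at the centre of its underside
- coaster: round ceramic coaster, loose, 100 mm across, 9 mm thick; origin at the centre of its underside

How it is judged (in metres and radians):
On the way, in this order (a step that is already met when the one before it is completed fails the run):
1. the lid has been raised to stand 42 to 58 degrees open, at rest, with no key pressed (value of joint lid between 0.733 and 1.012 rad and velocity of joint lid between -0.03 and 0.03 rad/s and value of joint each of key_red, key_yellow, key_blue, key_white below 0.0018 m), for 0.3 s.
2. the red key is pressed down (at least 4 of its 6 mm), all other keys up, the lid still 42 to 58 degrees open (value of joint key_red above 0.004 m and value of joint each of key_yellow, key_blue, key_white below 0.0018 m and value of joint lid between 0.733 and 1.012 rad), for 0.04 s.
3. the yellow key is pressed down (at least 4 of its 6 mm), all other keys up, the lid still 42 to 58 degrees open (value of joint key_yellow above 0.004 m and value of joint each of key_red, key_blue, key_white below 0.0018 m and value of joint lid between 0.733 and 1.012 rad), for 0.04 s.
4. the blue key is pressed down (at least 4 of its 6 mm), all other keys up, the lid still 42 to 58 degrees open (value of joint key_blue above 0.004 m and value of joint each of key_red, key_yellow, key_white below 0.0018 m and value of joint lid between 0.733 and 1.012 rad), for 0.04 s.
At the end, for the whole second after the job is handed in: The lid stands 50 degrees open, give or take 8, all four keys are up again (less than 1.8 mm down), and the remotes, tray and coaster lie within 15 mm of where they were (value of joint lid between 0.733 and 1.012 rad and value of joint each of key_red, key_yellow, key_blue, key_white below 0.0018 m and distance of each of tv_remote, soundbar_remote, tray, coaster from where it was at the start of the episode below 0.015 m); the robot touches nothing.
It fails at once if the white key is pressed (more than 2 mm) (value of joint key_white above 0.002 m).
It fails at once if two keys are down (more than 2.5 mm) at once (value of joint each of key_red, key_yellow above 0.0025 m or value of joint each of key_red, key_blue above 0.0025 m or value of joint each of key_yellow, key_blue above 0.0025 m).
It fails at once if a remote, the tray or the coaster is moved more than 15 mm (distance of any of tv_remote, soundbar_remote, tray, coaster from where it was at the start of the episode above 0.015 m).
It also fails if it takes over 48 s, if anything falls off the work surface, if the arm or the gripper's body presses on something with over 40 N, if the wrist force passes 120 N, or if a joint passes its speed limit or range.

## Working session

There is one attempt and no reset: what is moved stays moved. The work goes in short steps, Python scripts to look and compute and a tool call to move; the robot and the scene stay as the last step left them, time stands still between calls to the robot, and variables do not carry over. Pictures are saved under pics/ and viewed, at most 10 in all, crops included, and the job is handed in when it is done.

Besides the shell and the picture viewer there is one more tool, called after "Call:" as name(argument=value, ...), one argument or row to a line, values as JSON. arm_command: Moves the arm, as the interface text tells. Its arguments: {"type":"object","properties":{"moves":{"type":"array"},"force":{"type":"number"}},"required":["moves"]}

```bash
mkdir -p pics; ls; cat > h.py <<'E'
import numpy as np, cv2
from workcell import readout, viewer, order, finder, manip
def world(p,uv,z=None,depth=None):
    # world points from pixels using depth (fixed cams)
    uv=np.asarray(uv,float).reshape(-1,2); K=p["mtx"]
    d=np.array([[ (u-K[0,2])/K[0,0],(v-K[1,2])/K[1,1]] for u,v in uv])
    s=d.copy()
    for _ in range(10): s=d/(1+p["k1"]*(s**2).sum(1,keepdims=True))
    D=np.array([p["depth"][int(round(v)),int(round(u))] for u,v in uv]) if depth is None else np.asarray(depth)
    C=np.c_[s*D[:,None],D]
    return C if "R" not in p else (C-p["t"])@p["R"]
E
python3 - <<'E'
from h import *
print(readout.read_state(), manip.tip_reach)
ims=[]
for c in("side","top"):
    p=viewer.grab_frame(c); cv2.imwrite(f"pics/{c}0.png",p["image"])
    print(c,p["k1"],(-p["R"].T@p["t"]).round(3))
    for n in("box","lid","lid_tab","key_red","key_yellow","key_blue","key_white","tv_remote","soundbar_remote","tray","coaster"):
        for r in finder.cut_out(p,n)[:1]:
            m=r["mask"]&(p["depth"]>0); v,u=np.nonzero(m)
            if len(u)==0: print(n,"nodepth",r["rect"]);continue
            W=world(p,np.c_[u,v]); print(n,round(r["conf"],2),np.round(r["rect"]),len(u),"med",np.median(W,0).round(3),"lo",np.percentile(W,2,axis=0).round(3),"hi",np.percentile(W,98,axis=0).round(3))
E
```

```text
pics
{'clock': 0.0, 'q': array([-6.91779096e+01,  7.51484923e+00,  8.53277970e+01, -1.01560051e-03,
        8.72617339e+01, -4.89049281e+00]), 'dq': array([-0.03977154, -0.05635336, -0.03387045,  0.11738652, -0.01732638,
       -0.06024415]), 'effort': array([-6.17263186e-05, -5.69409978e+01, -5.00550234e+01, -8.87477739e-06,
        1.52568519e-02, -2.17372428e-05]), 'position': array([ 0.26017518, -0.54010268,  0.2522613 ]), 'ee_rot': array([-1.79895913e+02, -7.88790757e-03,  2.57126255e+01]), 'wrist_force': array([-0.09343109, -0.78256609,  0.15221847]), 'ft_torque': array([ 0.041049  ,  0.02803865, -0.01746444]), 'grip_force': 0.0, 'finger_gap': 1.0030444098281064} 0.022
side -0.04307534484265139 [0.104 0.649 0.596]
box 0.87 [295. 147. 431. 234.] 8186 med [ 0.551 -0.071  0.048] lo [ 0.428 -0.215  0.003] hi [0.69  0.013 0.16 ]
lid 0.71 [295. 146. 432. 167.] 1167 med [ 0.537 -0.068  0.148] lo [ 0.437 -0.169  0.083] hi [ 0.654 -0.01   0.166]
lid_tab 0.94 [296. 148. 430. 166.] 1188 med [ 0.537 -0.07   0.148] lo [ 0.436 -0.183  0.08 ] hi [ 0.662 -0.009  0.166]
key_red 0.6 [311. 173. 3
[... 1179 characters left out ...]
4  0.165]
lid_tab 0.8 [331. 156. 458. 307.] 10781 med [ 0.559 -0.112  0.122] lo [ 0.448 -0.212  0.073] hi [ 0.686 -0.025  0.165]
key_red 0.69 [218. 234. 302. 352.] 4137 med [0.445 0.126 0.006] lo [0.355 0.057 0.002] hi [0.545 0.193 0.038]
tv_remote 0.72 [428. 167. 484. 256.] 2281 med [ 0.612 -0.254  0.021] lo [ 0.534 -0.3    0.001] hi [ 0.697 -0.209  0.024]
soundbar_remote 0.55 [239. 252. 281. 332.] 1484 med [0.452 0.124 0.021] lo [0.387 0.09  0.018] hi [0.519 0.161 0.025]
tray 0.72 [220. 238. 299. 351.] 4034 med [0.445 0.126 0.006] lo [0.356 0.058 0.003] hi [0.544 0.192 0.038]
coaster 0.83 [305. 119. 356. 169.] 1822 med [ 0.75  -0.002  0.01 ] lo [ 0.704 -0.047  0.001] hi [0.797 0.043 0.013]
```

```bash
python3 - <<'E'
import cv2,numpy as np
a=cv2.imread("pics/side0.png")[120:340,200:480];b=cv2.imread("pics/top0.png")[110:360,200:500]
a=cv2.resize(a,None,fx=1.9,fy=1.9,interpolation=cv2.INTER_CUBIC)[:300*2]
b=cv2.resize(b,(0,0),fx=0.87,fy=0.87)
b=cv2.copyMakeBorder(b,0,a.shape[0]-b.shape[0],0,0,cv2.BORDER_CONSTANT)
cv2.imwrite("pics/v0.png",np.hstack([a,b])[:, :800])
E
```

```text
(no output)
```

View pics/v0.png

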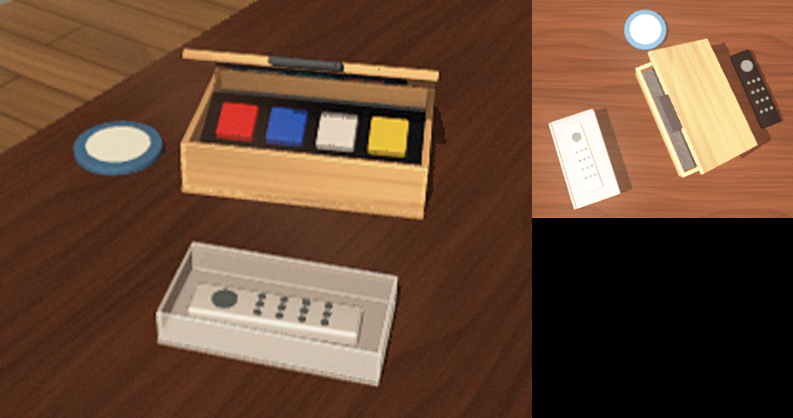

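The side view shows the keys as red, blue, white, yellow from left to right (crop 237/287/337/388, row ~125). The lid is about 35° open, with the dark tab at (305,63). The tool can't tilt, so I plan to grip the tab by its 70 mm width and swing it up to about 55°. I'll then press the keys with one finger of the open gripper, keeping the body outside the lid edge. Next I'll measure the box precisely.

```bash
cat >> h.py <<'E'
def lidfit(p):
    r=finder.cut_out(p,"lid")[0]; m=cv2.erode((r["mask"]&(p["depth"]>0)).astype(np.uint8),np.ones((3,3)))
    v,u=np.nonzero(m); W=world(p,np.c_[u,v]); ok=np.ones(len(W),bool)
    for _ in range(8):
        c=W[ok].mean(0); n=np.linalg.svd(W[ok]-c,full_matrices=False)[2][2]; n=n*np.sign(n[2])
        ok=abs((W-c)@n)<.004
    h=np.array([-n[1],n[0],0]);h/=np.linalg.norm(h)
    return W[ok],c,n,np.degrees(np.arccos(n[2]))
E
python3 - <<'E'
from h import *
print([x for x in dir(manip) if x[0]!='_'])
p=viewer.grab_frame("top")
W,c,n,a=lidfit(p); print("lid angle",a,"n",n.round(3),"horiz yaw",np.degrees(np.arctan2(n[1],n[0])),len(W))
h=np.array([-n[1],n[0],0]);h/=np.linalg.norm(h); s=np.cross(h,n) 
P=np.c_[(W-c)@h,(W-c)@s]; (cx,cy),sz,ang=cv2.minAreaRect(P.astype(np.float32)); print(sz,ang,"h",h.round(3),"s",s.round(3),"c",(c+cx*h+cy*s).round(4))
p=viewer.grab_frame("side")
K={}
for k in("red","blue","white","yellow"):
    r=finder.cut_out(p,"key_"+k)[0]; m=cv2.erode((r["mask"]&(p["depth"]>0)).astype(np.uint8),np.ones((3,3)))
    v,u=np.nonzero(m); W=world(p,np.c_[u,v]); K[k]=(np.percentile(W,5,axis=0)+np.percentile(W,95,axis=0))/2; print(k,K[k].round(4),W.mean(0).round(4))
d=K["red"]-K["yellow"]; print(np.linalg.norm(d),np.degrees(np.arctan2(d[1],d[0])))
E
```

```text
['MotionError', 'tip_reach']
lid angle 30.772242784298612 n [ 0.212 -0.465  0.859] horiz yaw -65.4684769661656 9949
(0.19231738150119781, 0.24538539350032806) 89.59886169433594 h [0.91  0.415 0.   ] s [ 0.357 -0.782 -0.512] c [ 0.5657 -0.1114  0.1204]
red [ 0.6342 -0.0644  0.0499] [ 0.6331 -0.064   0.0505]
blue [ 0.5857 -0.0867  0.0491] [ 0.5843 -0.0858  0.0502]
white [ 0.5365 -0.107   0.0497] [ 0.5359 -0.1069  0.0501]
yellow [ 0.487  -0.13    0.0495] [ 0.4868 -0.1292  0.0502]
0.16113626463314545 24.018323941566972
```

Call:
arm_command(
  moves=[
    [0.0854,[0.029,-0.0212,0],0],
    [0.0854,[0.029,-0.0212,0],0],
    [0.0854,[0.029,-0.0212,0],0],
    [0.0854,[0.029,-0.0212,0],0],
    [0.0854,[0.029,-0.0212,0],0],
    [0.0854,[0.029,-0.0212,0],0],
    [0.0854,[0.029,-0.0212,0],0],
    [0.0854,[0.029,-0.0212,0],0],
    [0.0854,[0.029,-0.0212,0],0],
    [0.0854,[0.029,-0.0212,0],0],
    [0.0854,[0.029,-0.0212,0],0],
    [0.0854,[0.029,-0.0212,0],0],
    [0.0854,[0.029,-0.0212,0],0],
    [0.0854,[0.029,-0.0212,0],0],
    [0.0854,[0.029,-0.0212,0],0],
    [0.0854,[0.029,-0.0212,0],0],
  ],
)

```text
clock: 2.88
position: [0.5318, -0.0319, 0.2536]
ee_rot: [180.0, -0.0, 25.7]
wrist_force: [0.4, -1.2, 0.4]
finger_gap: 1.0
grip_force: 0.0
```

Call:
arm_command(
  moves=[
    [0.0854,[0,0,0],-0.119],
    [0.0854,[0,0,0],-0.119],
    [0.0854,[0,0,0],-0.119],
    [0.0854,[0,0,0],-0.119],
    [0.0854,[0,0,0],-0.119],
    [0.0854,[0,0,0],-0.119],
    [0.0854,[0,0,0],-0.119],
    [0.0854,[0,0,0],-0.119],
    [0.0854,[0,0,0],-0.119],
    [0.0854,[0,0,0],-0.119],
    [0.0854,[0,0,0],-0.119],
    [0.0854,[0,0,0],-0.119],
    [0.0854,[0,0,0],-0.119],
    [0.0854,[0,0,0],0],
  ],
)

```text
clock: 4.05
position: [0.5312, -0.0337, 0.2534]
ee_rot: [180.0, 0.0, 114.7]
wrist_force: [0.4, 0.2, 0.1]
finger_gap: 1.0
grip_force: 0.0
```

```bash
cat >> h.py <<'E'
from scipy.spatial.transform import Rotation as Ro
def wristworld(p,s,uv):
    C=world(p,uv); T=p["T_tool_cam"]; X=C@T[:3,:3].T+T[:3,3]
    return Ro.from_euler("xyz",s["ee_rot"],degrees=True).apply(X)+s["position"]
E
python3 - <<'E'
from h import *
s=readout.read_state(); p=viewer.grab_frame("wrist"); print(s["position"].round(4),s["ee_rot"].round(2),s["q"].round(1),p["T_tool_cam"].round(3).tolist())
cv2.imwrite("pics/w1.png",p["image"])
for r in finder.cut_out(p,"lid_tab")[:3]: print(r["conf"],r["rect"])
# dark-pixel tab
v,u=np.nonzero(p["depth"]>0); W=wristworld(p,s,np.c_[u,v]); g=p["image"].max(2)[v,u]
print(len(W),W.min(0),W.max(0))
bx=np.array([.4115,-.9114,0]);by=np.array([.9114,.4115,0]);H=np.array([.597,-.179,.061])
X=-(W-H)@bx;Y=(W-H)@by;Z=W[:,2]
m=(g<110)&(Z>.12)&(Z<.2)&(abs(Y)<.06)&(X>.12)&(X<.2)
print(m.sum(),[np.percentile(a[m],[1,5,50,95,99]).round(4) for a in(X,Y,Z)])
E
```

```text
[ 0.5312 -0.0337  0.2534] [179.99   0.   114.68] [ -9.1  -3.   96.1   0.   87.  -33.8] [[0.001, -0.95, -0.311, 0.079], [1.0, 0.0, 0.001, -0.001], [-0.001, -0.311, 0.95, -0.12], [0.0, 0.0, 0.0, 1.0]]
0.9 [164.2, 216.2, 476.1, 320.2]
255017 [ 0.14762612 -0.91292492 -0.7580792 ] [2.49246542 0.44617713 0.32648008]
1796 [array([0.1323, 0.1335, 0.1443, 0.1568, 0.1575]), array([-0.034 , -0.0313, -0.    ,  0.0308,  0.0336]), array([0.1533, 0.1543, 0.1607, 0.1658, 0.1665])]
```

View pics/w1.png

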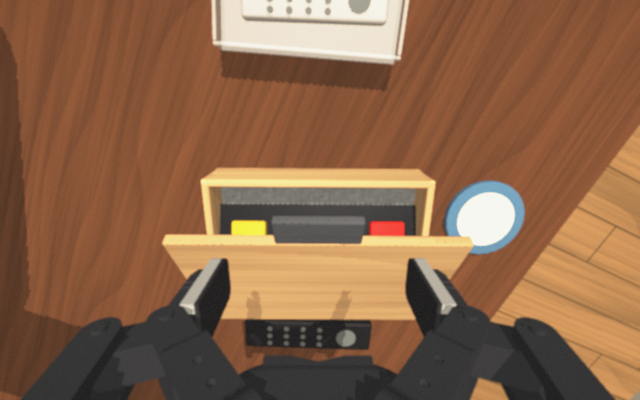

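Wrist view: the tab is at (318,229), centred between the fingertips at about (215,280) and (425,280). The red and yellow keys show on either side of it. Descend and grip.

Call:
arm_command(
  moves=[
    [0.0854,[-0.0025,0,0.0172],0.006],
    [0.0854,[0,0,0.0172],0],
    [0.0854,[0,0,0.0172],0],
    [0.0854,[0,0,0.0172],0],
    [0.0854,[0,0,0.0172],0],
    [0.0854,[0,0,0.0172],0],
    [0.0854,[0,0,0],0],
    [0.06,[0,0,0],0],
    [0.06,[0,0,0],0],
    [0.06,[0,0,0],0],
    [0.06,[0,0,0],0],
    [0.06,[0,0,0],0],
    [0.06,[0,0,0],0],
  ],
  force=45,
)

```text
clock: 5.23
position: [0.5326, -0.0358, 0.1511]
ee_rot: [179.9, 0.0, 114.0]
wrist_force: [-2.3, 2.5, 4.2]
finger_gap: 0.806
grip_force: 52.4
```

Call:
arm_command(
  moves=[
    [0.06,[-0.00336,0,-0.00506],0],
    [0.06,[-0.00336,0,-0.00506],0],
    [0.06,[-0.00336,0,-0.00506],0],
    [0.06,[-0.00383,0,-0.00471],0],
    [0.06,[-0.00383,0,-0.00471],0],
    [0.06,[-0.00383,0,-0.00471],0],
    [0.06,[-0.00426,0,-0.00432],0],
    [0.06,[-0.00426,0,-0.00432],0],
    [0.06,[-0.00426,0,-0.00432],0],
    [0.06,[-0.00467,0,-0.00388],0],
    [0.06,[-0.00467,0,-0.00388],0],
    [0.06,[-0.00467,0,-0.00388],0],
    [0.06,[0,0,0],0],
    [0.06,[0,0,0],0],
  ],
)

```text
clock: 6.4
position: [0.5527, -0.0806, 0.2045]
ee_rot: [179.9, 0.1, 114.0]
wrist_force: [5.0, 1.2, -3.3]
finger_gap: 0.804
grip_force: 57.8
```

```bash
python3 - <<'E'
from h import *
p=viewer.grab_frame("top")
try:
    W,c,n,a=lidfit(p); print("lid",a,n,len(W))
except Exception as e: print(e)
p=viewer.grab_frame("side"); cv2.imwrite("pics/s2.png",cv2.resize(p["image"][60:300,160:560],None,fx=1.9,fy=1.9))
E
```

```text
lid 52.844919515648016 [ 0.32112366 -0.72944805  0.60397445] 1713
```

View pics/s2.png

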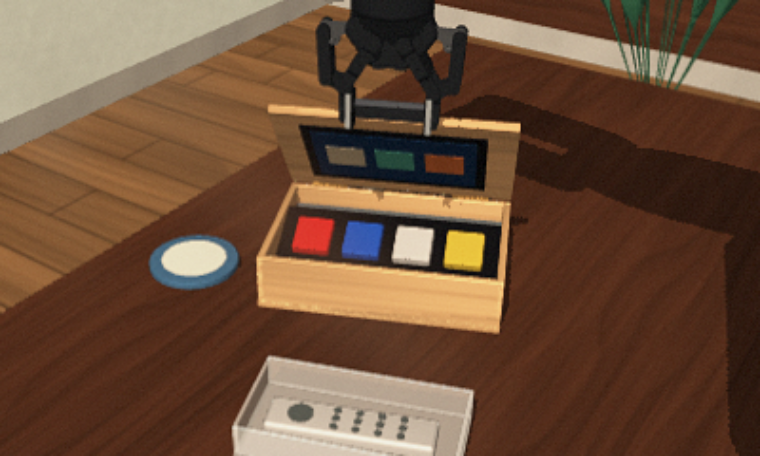

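The side view shows the lid held by its tab (crop 390,110), with the screen visible and all keys up; the plane fit gives 52.8°. I'll raise it slightly more, for gripper clearance, and release.

Call:
arm_command(
  moves=[
    [0.06,[-0.0033,0,-0.0024],0],
    [0.06,[-0.0033,0,-0.0024],0],
    [0.06,[0,0,0],0],
    [0.06,[0,0,0],0],
    [0.0854,[0,0,0],0],
    [0.0854,[0,0,0],0],
    [0.0854,[0,0,0],0],
    [0.0854,[0,0,0],0],
    [0.0854,[0.002,0,-0.015],0],
    [0.0854,[0.005,0,-0.02],0],
    [0.0854,[0.03,0,-0.02],0],
    [0.0854,[0.03,0,0],0],
    [0.0854,[0.03,0,0],0],
    [0.0854,[0,0,0],0],
  ],
)

```text
clock: 7.72
position: [0.5139, 0.0061, 0.2648]
ee_rot: [179.9, -0.1, 114.2]
wrist_force: [-0.4, -0.7, -0.6]
finger_gap: 1.0
grip_force: 0.0
```

```bash
python3 - <<'E'
from h import *
p=viewer.grab_frame("top")
W,c,n,a=lidfit(p); print("lid",a,n,len(W),np.degrees(np.arctan2(n[1],n[0])))
s=readout.read_state(); p=viewer.grab_frame("wrist"); print(s["position"].round(4),s["ee_rot"].round(2))
cv2.imwrite("pics/w3.png",p["image"])
K={}
for k in("red","blue","white","yellow"):
    for r in finder.cut_out(p,"key_"+k)[:1]:
        m=cv2.erode((r["mask"]&(p["depth"]>0)).astype(np.uint8),np.ones((3,3)))
        v,u=np.nonzero(m); W=wristworld(p,s,np.c_[u,v]); print(k,round(r["conf"],2),len(u),np.round(r["rect"]),W.mean(0).round(4))
p=viewer.grab_frame("top")
for k in("red","blue","white","yellow"):
    for r in finder.cut_out(p,"key_"+k)[:1]:
        v,u=np.nonzero(r["mask"]&(p["depth"]>0)); W=world(p,np.c_[u,v]); print("top",k,round(r["conf"],2),len(u),W.mean(0).round(4))
E
```

```text
Traceback (most recent call last):
  File "h.py", line 13, in lidfit
    r=finder.cut_out(p,"lid")[0]; m=cv2.erode((r["mask"]&(p["depth"]>0)).astype(np.uint8),np.ones((3,3)))
      ~~~~~~~~~~~~~~~~~~~~~~~^^^
IndexError: list index out of range
```

```bash
python3 - <<'E'
from h import *
for c in("side",):
    p=viewer.grab_frame(c)
    try:
        W,cc,n,a=lidfit(p); print(c,"lid",a,n.round(3),len(W),np.percentile(W,[2,98],axis=0).round(3))
    except IndexError: print("none")
s=readout.read_state(); p=viewer.grab_frame("wrist"); print(s["position"].round(4),s["ee_rot"].round(2))
cv2.imwrite("pics/w3.png",p["image"])
for k in("red","blue","white","yellow"):
    for r in finder.cut_out(p,"key_"+k)[:1]:
        m=cv2.erode((r["mask"]&(p["depth"]>0)).astype(np.uint8),np.ones((3,3)))
        v,u=np.nonzero(m); W=wristworld(p,s,np.c_[u,v]); print(k,round(r["conf"],2),len(u),np.round(r["rect"]),W.mean(0).round(4))
v,u=np.mgrid[0:400:2,0:640:2].reshape(2,-1); ok=p["depth"][v,u]>0; W=wristworld(p,s,np.c_[u,v][ok])
np.savez("w3.npz",W=W,uv=np.c_[u,v][ok],img=p["image"])
E
```

```text
side lid 55.828123051332796 [ 0.343 -0.753  0.562] 4876 [[ 0.464 -0.209  0.072]
 [ 0.687 -0.062  0.215]]
[0.5154 0.0019 0.2639] [1.80e+02 4.00e-02 1.14e+02]
red 0.86 944 [368. 247. 399. 282.] [ 0.6343 -0.0673  0.0508]
blue 0.98 1050 [322. 247. 356. 284.] [ 0.5855 -0.0895  0.0507]
white 0.89 957 [285. 244. 316. 283.] [ 0.5369 -0.1107  0.0505]
yellow 0.65 979 [236. 246. 270. 281.] [ 0.4885 -0.134   0.0509]
```

View pics/w3.png

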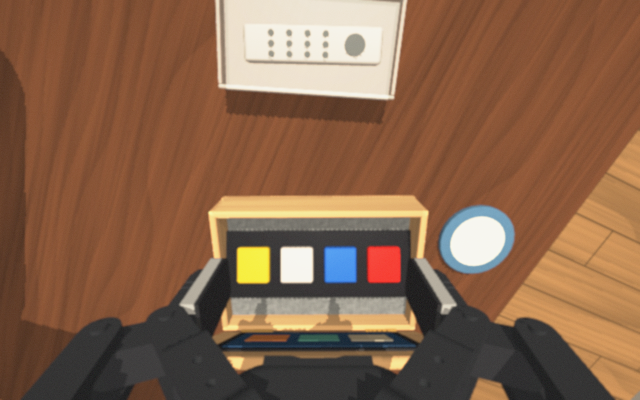

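Wrist view: yellow, white, blue and red at columns 253, 297, 340 and 384, row ~265; the lid stands at 55.8°. Before pressing, I'll check the finger geometry in the tool frame.

```bash
python3 - <<'E'
from h import *
s=readout.read_state(); d=np.load("w3.npz"); R=Ro.from_euler("xyz",s["ee_rot"],degrees=True)
X=R.inv().apply(d["W"]-s["position"])
m=(X[:,2]<.04)
X=X[m]
for z in np.arange(-.12,.04,.01):
    k=(X[:,2]>=z)&(X[:,2]<z+.01)
    for sg in(1,-1):
        q=X[k&(np.sign(X[:,1])==sg)]
        if len(q): print(round(z,3),sg,len(q),"y",np.percentile(q[:,1],[1,99]).round(3),"x",np.percentile(q[:,0],[1,99]).round(3))
H=np.array([.5975,-.1806]);a=np.radians(-65.5);bx=np.array([np.cos(a),np.sin(a)]);by=np.array([-bx[1],bx[0]])
for n,k in dict(red=(.6343,-.0673),blue=(.5855,-.0895),white=(.5369,-.1107),yellow=(.4885,-.134)).items():
    print(n,-(np.array(k)-H)@bx,(np.array(k)-H)@by)
t=s["position"][:2]-H; print("tcp X,Y",-t@bx,t@by)
E
```

```text
-0.08 1 65 y [0.012 0.028] x [0.017 0.02 ]
-0.08 -1 57 y [-0.027 -0.013] x [0.017 0.02 ]
-0.07 1 1236 y [0.001 0.071] x [0.008 0.018]
-0.07 -1 1245 y [-0.072 -0.001] x [0.008 0.018]
-0.06 1 1234 y [0.001 0.072] x [-0.007  0.017]
-0.06 -1 1261 y [-0.073 -0.001] x [0.001 0.017]
-0.05 1 1270 y [0.038 0.073] x [-0.011  0.014]
-0.05 -1 1265 y [-0.074 -0.038] x [-0.011  0.014]
-0.04 1 281 y [0.041 0.071] x [0.006 0.014]
-0.04 -1 294 y [-0.073 -0.042] x [0.006 0.014]
-0.03 1 226 y [0.042 0.055] x [-0.007  0.012]
-0.03 -1 231 y [-0.056 -0.043] x [-0.009  0.011]
-0.02 1 208 y [0.042 0.056] x [-0.011  0.011]
-0.02 -1 203 y [-0.056 -0.043] x [-0.01   0.011]
-0.01 1 164 y [0.042 0.056] x [-0.011  0.011]
-0.01 -1 170 y [-0.056 -0.043] x [-0.011  0.011]
-0.0 1 89 y [0.042 0.053] x [-0.011  0.011]
-0.0 -1 86 y [-0.054 -0.043] x [-0.011  0.011]
0.01 -1 1 y [-0.044 -0.044] x [0.004 0.004]
red 0.08783790066056278 0.08047131916120864
blue 0.08787379068872797 0.02685901915546486
white 0.08873670333923846 -0.026156595353447387
yellow 0.087605758672377 -0.07986107341776251
tcp X,Y 0.2000364134854197 0.0008192667117966901
```

Call:
arm_command(
  moves=[
    [0.0854,[0,0,0],0.12],
    [0.0854,[0,0,0],0.12],
    [0.0854,[0,0,0],0.12],
    [0.0854,[0,0,0],0.12],
    [0.0854,[0,0,0],0.12],
    [0.0854,[0,0,0],0.12],
    [0.0854,[0,0,0],0.12],
    [0.0854,[0,0,0],0.12],
    [0.0854,[0,0,0],0.12],
    [0.0854,[0,0,0],0.12],
    [0.0854,[0,0,0],0.12],
    [0.0854,[0,0,0],0.12],
    [0.0854,[0,0,0],0.122],
    [0.0854,[0,0,0],0],
  ],
)

```text
clock: 9.33
position: [0.5152, 0.0021, 0.2636]
ee_rot: [-180.0, 0.0, 24.1]
wrist_force: [-0.1, -0.6, 0.3]
finger_gap: 0.999
grip_force: 0.0
```

Call:
arm_command(
  moves=[
    [0.0854,[0.027,-0.01,0],0],
    [0.0854,[0.027,-0.01,0],0],
    [0.0854,[0.027,-0.01,0],0],
    [0.0854,[0,0,0.031],0],
    [0.0854,[0,0,0.031],0],
    [0.0854,[0,0,0.031],0],
    [0.0854,[0,0,0.031],0],
    [0.0854,[0,0,0.031],0],
    [0.0854,[0,0,0.031],0],
    [0.0854,[0,0,0],0],
    [0.0854,[0,0,0],0],
  ],
)

```text
clock: 10.25
position: [0.5746, 0.0631, 0.076]
ee_rot: [-179.9, 0.3, 24.7]
wrist_force: [0.5, 0.7, 0.4]
finger_gap: 0.998
grip_force: 0.0
```

```bash
cat >> h.py <<'E'
def where():
    s=readout.read_state(); H=np.array([.5975,-.1806]);a=np.radians(-65.5);bx=np.array([np.cos(a),np.sin(a)]);by=np.array([-bx[1],bx[0]])
    t=s["position"][:2]-H; print("X %.4f Y %.4f z %.4f"%(-t@bx,t@by,s["position"][2]),"rot",s["ee_rot"].round(1),"F",s["wrist_force"].round(1),"t",s["clock"]); return s
E
python3 - <<'E'
from h import *
where(); p=viewer.grab_frame("side"); cv2.imwrite("pics/s4.png",cv2.resize(p["image"][40:300,180:560],None,fx=2,fy=2))
W,c,n,a=lidfit(p); print("lid",a,len(W))
E
```

```text
X 0.2313 Y 0.0802 z 0.0760 rot [-179.9    0.3   24.7] F [0.5 0.7 0.4] t 10.25
lid 55.90241858828634 4038
```

View pics/s4.png

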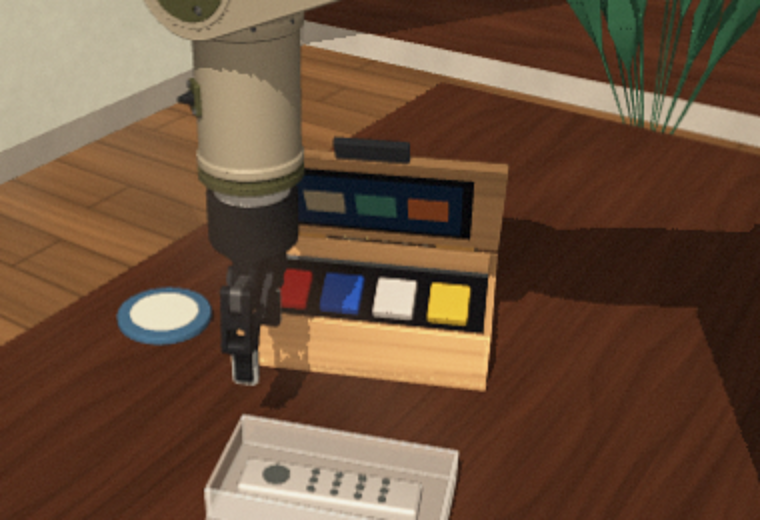

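Side view: the open gripper is clear outside the box beside red. The lid, with its tab at (372,150), is untouched at 55.9°. The wrist link looks wider than the body, so I'll measure it.

```bash
python3 - <<'E'
from h import *
s=where(); p=viewer.grab_frame("side")
v,u=np.mgrid[0:400,0:640].reshape(2,-1); ok=p["depth"][v,u]>0
W=world(p,np.c_[u,v][ok]); R=Ro.from_euler("xyz",s["ee_rot"],degrees=True)
X=R.inv().apply(W-s["position"])
X=X[(abs(X[:,0])<.075)&(abs(X[:,1])<.085)&(X[:,2]<.03)]
for z in np.arange(-.26,.03,.01):
    q=X[(X[:,2]>=z)&(X[:,2]<z+.01)]
    if len(q)>5:
        r=np.hypot(q[:,0],q[:,1]); print(round(z,3),len(q),"x",np.percentile(q[:,0],[2,98]).round(3),"y",np.percentile(q[:,1],[2,98]).round(3),"r",np.percentile(r,[5,50,95]).round(3))
E
```

```text
X 0.2300 Y 0.0832 z 0.0800 rot [ 1.799e+02 -1.000e-01  2.460e+01] F [0.1 0.9 1.5] t 10.35
-0.26 365 x [-0.039  0.037] y [-0.043 -0.005] r [0.039 0.041 0.043]
-0.25 379 x [-0.04   0.043] y [-0.042 -0.003] r [0.039 0.041 0.046]
-0.24 368 x [-0.039  0.044] y [-0.042 -0.003] r [0.039 0.041 0.049]
-0.23 340 x [-0.04   0.034] y [-0.043 -0.003] r [0.039 0.041 0.043]
-0.22 324 x [-0.04   0.035] y [-0.043 -0.002] r [0.039 0.041 0.043]
-0.21 313 x [-0.039  0.033] y [-0.043  0.001] r [0.039 0.041 0.043]
-0.2 309 x [-0.04   0.034] y [-0.042 -0.004] r [0.039 0.041 0.043]
-0.19 336 x [-0.042  0.038] y [-0.044 -0.   ] r [0.04  0.043 0.045]
-0.18 336 x [-0.041  0.037] y [-0.044 -0.001] r [0.039 0.042 0.044]
-0.17 95 x [-0.041  0.033] y [-0.043 -0.01 ] r [0.031 0.042 0.044]
-0.16 343 x [-0.035  0.033] y [-0.038  0.006] r [0.03  0.033 0.039]
-0.15 257 x [-0.036  0.031] y [-0.039 -0.001] r [0.036 0.038 0.04 ]
-0.14 254 x [-0.036  0.034] y [-0.039 -0.002] r [0.036 0.038 0.039]
-0.13 249 x [-0.036  0.03 ] y [-0.04  -0.003] r [0.036 0.038 0.04 ]
-0.12 238 x [-0.036  0.031] y [-0.039 -0.006] r [0.036 0.038
[... 242 characters left out ...]
0.073  0.012] r [0.018 0.063 0.073]
-0.07 134 x [-0.016  0.012] y [-0.074  0.025] r [0.026 0.07  0.074]
-0.06 121 x [-0.016  0.012] y [-0.075  0.065] r [0.026 0.046 0.075]
-0.05 166 x [-0.013  0.012] y [-0.076  0.068] r [0.04  0.07  0.076]
-0.04 36 x [-0.013  0.009] y [-0.074  0.069] r [0.043 0.053 0.074]
-0.03 73 x [-0.01   0.009] y [-0.058  0.048] r [0.041 0.051 0.057]
-0.02 100 x [-0.01   0.011] y [-0.058  0.044] r [0.042 0.052 0.058]
-0.01 91 x [-0.011  0.011] y [-0.058  0.044] r [0.041 0.05  0.058]
0.0 59 x [-0.01  0.01] y [-0.054  0.044] r [0.041 0.045 0.053]
0.01 65 x [-0.073 -0.006] y [0.064 0.074] r [0.07  0.08  0.101]
0.02 189 x [-0.073  0.01 ] y [0.066 0.077] r [0.068 0.079 0.099]
```

The body's radius is 38 mm, the flange's is 44 mm (above the tab) and the knuckles reach 74 mm, so the gripper has to slide in low, under the lid. I'll go over the wall, drop and slide in above red.

Call:
arm_command(
  moves=[
    [0.0854,[0,0.021,0.001],0],
    [0.0854,[0,0.021,0.001],0],
    [0.0854,[0,0,0],0],
    [0.0854,[0,0,0.009],0],
    [0.0854,[0,0,0.009],0],
    [0.0854,[0,0,0],0],
    [0.0854,[0,0.01,0],0],
    [0.0854,[0,0.01,0],0],
    [0.0854,[0,0.01,0],0],
    [0.0854,[0,0.01,0],0],
    [0.0854,[0,0,0],0],
    [0.0854,[0,0,0],0],
  ],
)

```text
clock: 11.4
position: [0.6109, -0.0122, 0.058]
ee_rot: [180.0, -0.0, 24.4]
wrist_force: [-0.3, 1.2, -0.1]
finger_gap: 0.999
grip_force: 0.0
```

```bash
python3 - <<'E'
from h import *
where(); p=viewer.grab_frame("side"); where(); cv2.imwrite("pics/s5.png",cv2.resize(p["image"][60:260,220:520],None,fx=2.5,fy=2.5))
E
```

```text
X 0.1477 Y 0.0820 z 0.0580 rot [180.   -0.   24.4] F [-0.3  1.2 -0.1] t 11.4
X 0.1483 Y 0.0820 z 0.0579 rot [-180.    -0.    24.5] F [ 0.3  0.  -0.2] t 11.45
```

View pics/s5.png

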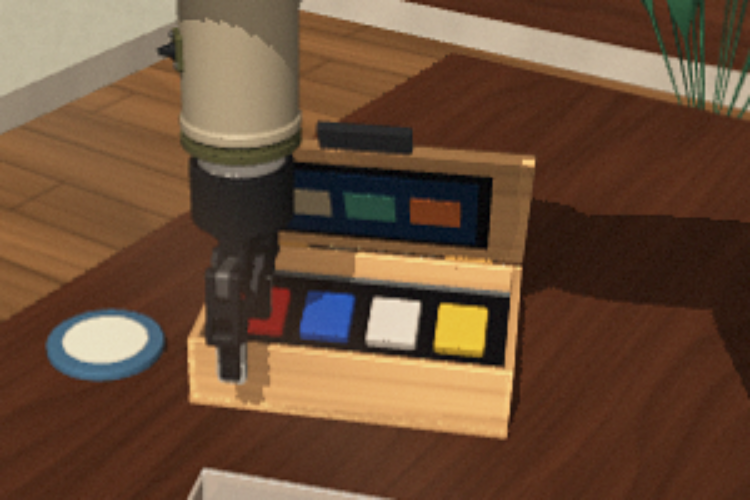

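The finger straddles the wall above the red key, with no contact force. Press in small steps.

Call:
arm_command(
  moves=[
    [0.0854,[0,0,0.002],0],
    [0.0854,[0,0,0.002],0],
    [0.0854,[0,0,0.0015],0],
    [0.0854,[0,0,0],0],
    [0.0854,[0,0,0],0],
  ],
)

```text
clock: 11.87
position: [0.6106, -0.011, 0.0525]
ee_rot: [180.0, -0.0, 24.5]
wrist_force: [-0.6, 0.2, 1.5]
finger_gap: 0.999
grip_force: 1.3
```

Call:
arm_command(
  moves=[
    [0.0854,[0,0,0.0015],0],
    [0.0854,[0,0,0.0015],0],
    [0.0854,[0,0,0],0],
    [0.0854,[0,0,0],0],
  ],
)

```text
clock: 12.2
position: [0.6107, -0.0112, 0.0496]
ee_rot: [180.0, -0.0, 24.5]
wrist_force: [0.0, -1.1, 5.3]
finger_gap: 1.0
grip_force: 2.0
```

Call:
arm_command(
  moves=[
    [0.0854,[0,0,0.001],0],
    [0.0854,[0,0,0.001],0],
    [0.0854,[0,0,0],0],
    [0.0854,[0,0,0],0],
  ],
)

```text
clock: 12.53
position: [0.611, -0.0114, 0.0487]
ee_rot: [180.0, -0.1, 24.5]
wrist_force: [-3.3, -0.7, 13.9]
finger_gap: 1.001
grip_force: 6.5
```

Red bottomed out (14 N). Lift, back out, then go to yellow.

Call:
arm_command(
  moves=[
    [0.0854,[0,0,-0.006],0],
    [0.0854,[0,0,-0.006],0],
    [0.0854,[0,0,0],0],
    [0.0854,[0,-0.014,0],0],
    [0.0854,[0,-0.014,0],0],
    [0.0854,[0,-0.014,0],0],
    [0.0854,[-0.0328,0,0],0],
    [0.0854,[-0.0328,0,0],0],
    [0.0854,[-0.0328,0,0],0],
    [0.0854,[-0.0328,0,0],0],
    [0.0854,[-0.0328,0,0],0],
    [0.0854,[0,0,0],0],
    [0.0854,[0,0,0],0],
  ],
)

```text
clock: 13.62
position: [0.4415, -0.0403, 0.0583]
ee_rot: [-179.9, 0.1, 24.5]
wrist_force: [1.1, -0.1, 0.7]
finger_gap: 1.0
grip_force: 0.0
```

```bash
python3 - <<'E'
from h import *
where(); p=viewer.grab_frame("side")
W,c,n,a=lidfit(p); print("lid",a,len(W))
for k in("red","blue","white"):
    for r in finder.cut_out(p,"key_"+k)[:1]:
        m=cv2.erode((r["mask"]&(p["depth"]>0)).astype(np.uint8),np.ones((3,3)))
        v,u=np.nonzero(m); W=world(p,np.c_[u,v]); print(k,round(r["conf"],2),W.mean(0).round(4))
E
```

```text
X 0.1924 Y -0.0838 z 0.0583 rot [-1.799e+02  1.000e-01  2.450e+01] F [ 1.1 -0.1  0.7] t 13.6167
lid 56.17097351310892 3061
red 0.7 [ 0.6327 -0.063   0.05  ]
blue 0.86 [ 0.5847 -0.0856  0.0504]
white 0.8 [ 0.5352 -0.1072  0.0501]
```

Call:
arm_command(
  moves=[
    [0.0854,[0.002,0.011,0],0],
    [0.0854,[0,0.011,0],0],
    [0.0854,[0,0.011,0],0],
    [0.0854,[0,0.0105,0],0],
    [0.0854,[0,0,0],0],
    [0.0854,[0,0,0],0],
    [0.0854,[0,0,0.002],0],
    [0.0854,[0,0,0.002],0],
    [0.0854,[0,0,0.002],0],
    [0.0854,[0,0,0.0015],0],
    [0.0854,[0,0,0.0015],0],
    [0.0854,[0,0,0.0015],0],
    [0.0854,[0,0,0],0],
    [0.0854,[0,0,0],0],
  ],
)

```text
clock: 15.03
position: [0.4642, -0.0799, 0.0497]
ee_rot: [180.0, -0.0, 24.5]
wrist_force: [-3.7, 0.8, 9.8]
finger_gap: 1.002
grip_force: 4.9
```

Call:
arm_command(
  moves=[
    [0.0854,[0,0,0.001],0],
    [0.0854,[0,0,0],0],
    [0.0854,[0,0,0],0],
  ],
)

```text
clock: 15.28
position: [0.4643, -0.08, 0.0493]
ee_rot: [179.9, -0.0, 24.5]
wrist_force: [-7.3, 0.7, 17.4]
finger_gap: 1.002
grip_force: 9.0
```

```bash
python3 - <<'E'
from h import *
where(); p=viewer.grab_frame("side")
W,c,n,a=lidfit(p); print("lid",a,len(W)); cv2.imwrite("pics/s6.png",cv2.resize(p["image"][60:260,250:550],None,fx=2.5,fy=2.5))
E
```

```text
X 0.1468 Y -0.0795 z 0.0493 rot [179.9  -0.   24.5] F [-7.3  0.7 17.4] t 15.2833
lid 56.036033985579515 3133
```

View pics/s6.png

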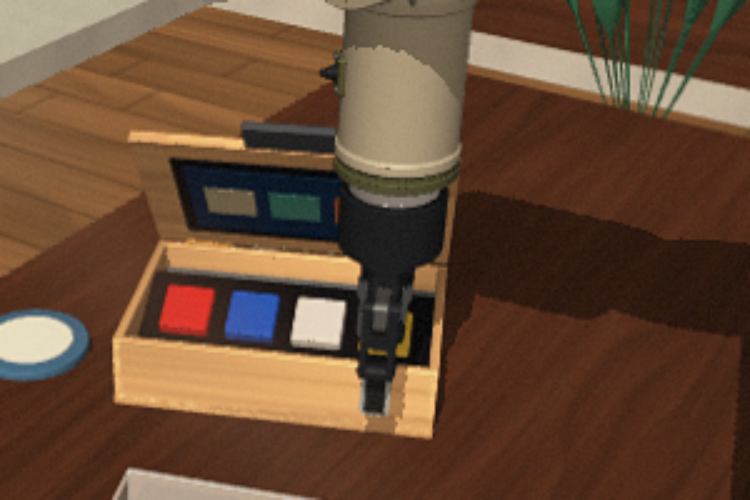

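Yellow is bottomed out (17 N), and red, blue and white sit level and up at (187,308), (252,315) and (320,322). Lift and move on to blue.

Call:
arm_command(
  moves=[
    [0.0854,[0,0,-0.006],0],
    [0.0854,[0,0,-0.006],0],
    [0.0854,[0,0,0],0],
    [0.0854,[0,-0.014,0],0],
    [0.0854,[0,-0.014,0],0],
    [0.0854,[0,-0.014,0],0],
    [0.0854,[0.0266,0,0],0],
    [0.0854,[0.0266,0,0],0],
    [0.0854,[0.0266,0,0],0],
    [0.0854,[0.0267,0,0],0],
    [0.0854,[0,0,0],0],
    [0.0854,[0,0,0],0],
    [0.0854,[0,0,0],0],
  ],
)

```text
clock: 16.47
position: [0.5417, 0.0036, 0.059]
ee_rot: [-179.9, 0.1, 24.6]
wrist_force: [-0.7, -0.7, -0.1]
finger_gap: 0.999
grip_force: 0.0
```

```bash
python3 - <<'E'
from h import *
where(); p=viewer.grab_frame("side")
for k in("red","blue","white","yellow"):
    for r in finder.cut_out(p,"key_"+k)[:1]:
        m=cv2.erode((r["mask"]&(p["depth"]>0)).astype(np.uint8),np.ones((3,3)))
        v,u=np.nonzero(m); W=world(p,np.c_[u,v]); print(k,round(r["conf"],2),W.mean(0).round(4))
E
```

```text
X 0.1907 Y 0.0256 z 0.0590 rot [-1.799e+02  1.000e-01  2.460e+01] F [-0.7 -0.7 -0.1] t 16.4667
red 0.84 [ 0.6382 -0.0604  0.0499]
white 0.85 [ 0.536  -0.1079  0.0508]
yellow 0.62 [ 0.4866 -0.1284  0.0499]
```

Call:
arm_command(
  moves=[
    [0.0854,[0.002,0.01,0],0],
    [0.0854,[0,0.01,0],0],
    [0.0854,[0,0.01,0],0],
    [0.0854,[0,0.01,0],0],
    [0.0854,[0,0,0],0],
    [0.0854,[0,0,0],0],
    [0.0854,[0,0,0.002],0],
    [0.0854,[0,0,0.002],0],
    [0.0854,[0,0,0.002],0],
    [0.0854,[0,0,0.0015],0],
    [0.0854,[0,0,0.0015],0],
    [0.0854,[0,0,0.0015],0],
    [0.0854,[0,0,0.001],0],
    [0.0854,[0,0,0],0],
    [0.0854,[0,0,0],0],
  ],
)

```text
clock: 17.97
position: [0.562, -0.033, 0.049]
ee_rot: [180.0, -0.0, 24.5]
wrist_force: [-1.5, 0.1, 6.3]
finger_gap: 0.995
grip_force: 3.0
```

Call:
arm_command(
  moves=[
    [0.0854,[0,0,0.001],0],
    [0.0854,[0,0,0.001],0],
    [0.0854,[0,0,0],0],
    [0.0854,[0,0,0],0],
  ],
)

```text
clock: 18.3
position: [0.5623, -0.0332, 0.0484]
ee_rot: [179.9, -0.1, 24.5]
wrist_force: [-7.5, 1.1, 19.2]
finger_gap: 1.0
grip_force: 9.6
```

```bash
python3 - <<'E'
from h import *
where(); p=viewer.grab_frame("side")
W,c,n,a=lidfit(p); print("lid",a,len(W)); cv2.imwrite("pics/s7.png",cv2.resize(p["image"][60:260,250:550],None,fx=2.5,fy=2.5))
E
```

```text
X 0.1487 Y 0.0292 z 0.0484 rot [ 1.799e+02 -1.000e-01  2.450e+01] F [-7.5  1.1 19.2] t 18.3
lid 55.58139537484864 3022
```

View pics/s7.png

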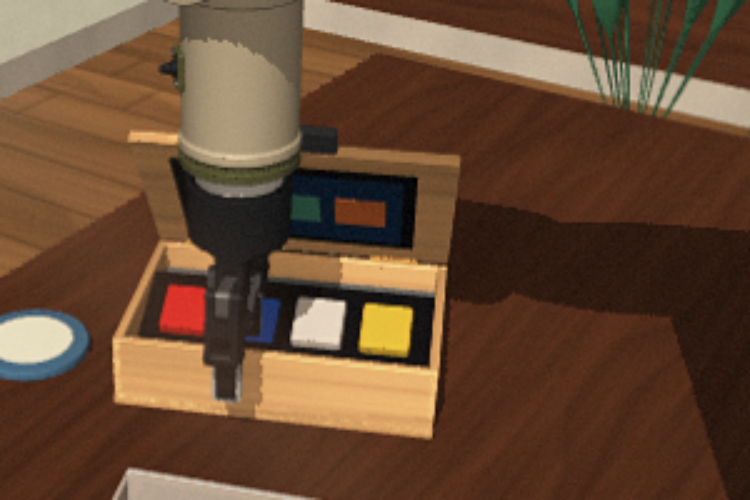

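Blue is bottomed out (19 N), with the other keys up and the lid undisturbed. Withdraw.

Call:
arm_command(
  moves=[
    [0.0854,[0,0,-0.006],0],
    [0.0854,[0,0,-0.006],0],
    [0.0854,[0,0,0],0],
    [0.0854,[0,-0.014,0],0],
    [0.0854,[0,-0.014,0],0],
    [0.0854,[0,-0.013,0],0],
    [0.0854,[0,0,0],0],
    [0.0854,[0,0,-0.012],0],
    [0.0854,[0,0,-0.012],0],
    [0.0854,[0,0,0],0],
    [0.0854,[0,-0.02,0],0],
    [0.0854,[0,-0.02,0],0],
    [0.0854,[0,-0.015,0],0],
    [0.0854,[0,-0.005,-0.02],0],
    [0.0854,[0,0,-0.03],0],
    [0.0854,[0,0,-0.03],0],
    [0.0854,[0,0,-0.03],0],
    [0.0854,[0,0,0],0],
    [0.0854,[0,0,0],0],
    [0.0854,[0,0,0],0],
  ],
)

```text
clock: 20.07
position: [0.5199, 0.0586, 0.1926]
ee_rot: [180.0, -0.1, 24.5]
wrist_force: [-0.6, 0.8, -1.3]
finger_gap: 0.999
grip_force: 0.0
```

```bash
python3 - <<'E'
from h import *
where(); p=viewer.grab_frame("side")
W,c,n,a=lidfit(p); print("lid",a,len(W))
for k in("key_red","key_blue","key_white","key_yellow","soundbar_remote","tray","coaster"):
    for r in finder.cut_out(p,k)[:1]:
        m=cv2.erode((r["mask"]&(p["depth"]>0)).astype(np.uint8),np.ones((3,3)))
        v,u=np.nonzero(m); W=world(p,np.c_[u,v]); print(k,round(r["conf"],2),np.median(W,0).round(4))
E
```

```text
X 0.2499 Y 0.0286 z 0.1926 rot [ 1.80e+02 -1.00e-01  2.45e+01] F [-0.6  0.8 -1.3] t 20.0667
lid 55.89382761113865 3535
key_red 0.53 [ 0.6338 -0.0566  0.0484]
key_blue 0.87 [ 0.585  -0.0853  0.0511]
key_white 0.95 [ 0.5364 -0.1063  0.0506]
key_yellow 0.64 [ 0.4866 -0.1281  0.0503]
soundbar_remote 0.98 [0.4472 0.1302 0.0208]
tray 0.74 [0.4495 0.1203 0.0185]
coaster 0.93 [0.747  0.0059 0.0099]
```

```bash
python3 -c "
from workcell import order; print(order.job_done())"
```

```text
the job is handed in; nothing more can be done
None
```

I raised the lid to about 56° (measured; the allowed range is 42–58°) rather than 50°, so the gripper could clear it. I then pressed red, yellow and blue in order, each to the bottom and back up. White stayed up, nothing loose was touched, and the job was handed in at about 20 s; the hand-in returned no verdict.

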